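Load the plate caddy and lift it level

ROBOT

A 7-joint arm with a two-finger parallel gripper is mounted at the origin on the work surface. World frame = base frame: x ahead of the robot, y to its left, z up, the work surface at z = 0. Lengths are in m, angles in rad, forces in N, time in s.
With the tool pointing down it reaches from about 0.4 to 0.85 m from the base axis. Payload 10.4 kg.
Tool frame: the origin (TCP) lies midway between the tips of the shut fingers; the grasp point (between the pads) lies 19 mm behind it; z points along the fingers, x is the direction in which the jaws open and shut, and the axes are right-handed (so a half turn about z gives the same grasp; the last joint's range is limited). The gripper opens to 85 mm and grips with 20 to 120 N. Pads are 22 mm wide; open, the fingers measure 114 mm over their backs; the gripper's body (76 mm by 85 mm) begins 54 mm behind the grasp point. The pads swing forward as they close: fully open they stand 13 mm farther back than shut.
Start: joints at [1.188, 0.332, -0.065, 1.46, 0.022, 1.35, -0.088], TCP at [0.22, -0.585, 0.231] pointing down, gripper open.
Joint ranges: [-2.6, 2.6], [-0.5, 2.12], [-1.47, 1.34], [0.16, 2.42], [-1.27, 4.41], [0.06, 2.06], [-2.6, 2.6]. Speed limits (rad/s): [2.22, 2.22, 2.79, 2.79, 3.14, 3.14, 3.14].

INTERFACE

Orientations are given as a unit quaternion [x, y, z, w].
In Python, from workcell import monitor, eyes, ticket, models gives the robot as it stands.
- The arm moves only by the tool servo_tool, never from a script. Its argument "motion" is a list of rows, each a list of 7 numbers: the opening, from 0 (shut) to 1 (fully open), then the shift along the tool's x, y, z in m, then the turn, a rotation vector about the tool's x, y, z in degrees. In form: [[fingers, tx, ty, tz, rx, ry, rz], ...]. A call has 1 to 20 rows; each row is the pose to reach, as a shift and turn from the pose commanded when the call began, along the tool's axes at that moment; what a row does not reach only later rows make up. A row lasts 1/8 s, in which the tool goes at most 62.5 mm and 10.7 degrees, less where a joint would pass 70% of its speed; a pose out of reach is approached as far as the arm can. A call with a gripper value outside its range is refused whole. The fingers move at their own pace and stop on an object; "grip_force" is the grip in N (left out, the last holds). Time passes only in rows, so rows that repeat a pose let the fingers close. It gives the time, the measured TCP pose, the force and the opening at its end, in the units of the state.
- monitor.get_obs(): the state, without advancing time (a new reading comes with each control period).
- eyes.camera(name): name is "scene" or "top" or "wrist"; returns (picture, depth): 400x640x3 uint8, blue, green, red; 400x640 float32, m along the optical axis (not along the pixel's ray), 0 where there is no reading.
- eyes.camera_info(name): a dict with "intrinsics" (3x3 intrinsics, pixels), "k1" (the pictures are not rectified: a ray, as slopes to the right and down, at radius r is drawn at 1 + k1 r^2 times it, then the intrinsics apply), "extrinsics" (4x4, takes a point from world to camera coordinates); the wrist camera has in their place "tool_from_camera" (4x4, takes a point from camera to tool coordinates, whose origin is the TCP and whose axes are the tool frame's). Camera axes: x right, y down, z forward; pixel columns grow to the right and rows downward; lengths in m; the calibration is good to about 2 mm. A picture is of the moment at which its call begins: read the wrist's pose just before it. camera_info takes no time and is no camera call.
- ticket.hand_in(): hands the job in, once; it reports no verdict.
Trained networks look in the newest picture that a camera, given by its name, has taken for a name from the list of things; names that differ only in an ending like _2 or _b are one class to them, and where a whole thing is asked for, a point or a joint stands for the part that bears it (a point fixed in the world has none). Each returns a list of dicts, best first, with "confidence" (0 to 1); they miss things now and then, are a little off and sometimes report something else, mostly with a low value. They report only what shows in the picture. A call takes as long as a camera call. They do not tell look-alikes from the thing itself.
- models.boxes_of(camera, thing): "point" ([x, y, z] in m, in the coordinates of the camera as it stood for that picture, good to about 4 mm: the middle of the surface that is visible of it).
The state is a dict: "clock": time; "joint_pos": joint angles; "joint_velocities": joint speeds; "tau": joint torques, N m; "position": TCP position; "ee_rot": TCP orientation; "ft_force": force on the tool from outside, world axes, zero at the start; "torque": the same for the moment, N m; "grip_width": opening from 0.0 (shut) to 1.0 (fully open).
Only numpy, scipy, OpenCV 4.12 (cv2) and the standard library are available. Lean on these libraries where they do the work, as an engineer would, in place of code of your own. Each camera call takes 0.05 s, during which the arm holds its last target. There are 200 camera calls.

TASK

Take the steel weight-vest plate that leans on the sloping stand, stand it upright on its end, fully down in the empty slot of the black carry caddy on the shelf, and let go of it. Then lift the loaded caddy by its wooden handle bar and hold it level and still with its underside about 10 cm above the shelf; finish while still holding it there. Keep the caddy level throughout, with both plates staying in their slots, and leave the kettlebell, dumbbells and shaker bottle where they are.

Things in the scene. Friction and masses are not known exactly. Their poses are not given: they have to be found in the camera images.
- loose_plate: Plate to load: bare steel slab 6 mm thick (x), 55 mm wide (y), 110 mm long (z), about 0.29 kg. Origin: centre of its lower end face; z runs along its length to the upper end. Leans 0.42 rad from upright on the stand, top end towards the stand's -x. Its upper 46 mm stand free above the stand's back panel: pinch there across the 6 mm, gripper tilted along the plate, and draw it out along its length.
- caddy_plate: Identical plate: bare steel slab 6 mm thick (x), 55 mm wide (y), 110 mm long (z), about 0.29 kg. Origin: centre of its lower end face; z runs along its length to the upper end. Stands loosely upright in the caddy's other slot (caddy x = -62 mm); may lean up to 0.2 rad.
- caddy: Loose black plastic caddy, about 0.22 kg. Origin: centre of its underside, z up. Tray 172 (x) x 90 (y) x 8 mm. Slots at x = -62 mm (filled) and +62 mm (empty), each 10 mm wide in x, 62 mm long in y, walls up to 34 mm height, flared lips to 43 mm (mouth 18 mm wide). A seated plate's ends are at z = 8 and 118 mm. Wooden handle bar midway between the slots, on posts at y = +-37 mm.
- empty_slot (a point): Centre of the floor of the empty slot, at (62, 0, 8) mm in the caddy's frame; axes as the caddy's: x across the slot, y along it, z up.
- handle (a point): Centre of the caddy's handle bar, (0, 0, 104) mm in the caddy's frame, same axes. Bar 14 mm thick (x), 84 mm long (y), 20 mm high (top at 114 mm). Pinch it from above across x; about 50 mm free to the plates either side when they stand upright.
- stand: Fixed dark steel sloping stand, origin at the centre of its underside. Base 95 (x) x 80 (y) x 6 mm. Its back panel, 70 mm wide and 6 mm thick, leans 0.42 rad towards -x and carries the plate's lower 64 mm; a foot with an 8 mm front lip bears the plate's lower end, at (18, 0, 21) mm.
- kettlebell: Bystander: black cast iron kettlebell, 125 mm across, 182 mm high, 4 kg. Origin at the centre of its underside.
- dumbbell_a: Bystander: small hex dumbbell lying along its x, 158 mm long, 52 mm high, 60 mm wide, 1 kg. Origin under its middle.
- dumbbell_b: Bystander: a second, identical hex dumbbell. Origin under its middle.
- shaker: Bystander: shaker bottle with a black flip-top lid, 92 mm across, 203 mm high. Origin at the centre of its underside.
Things that resemble listed ones, but are neither listed nor needed, are in the scene too. What is shaped like the loose_plate but yellow is not meant. What is shaped like the caddy but green or purple is not meant.

How it is judged:
On the way:
1. the plate stands fully down in the empty slot, released, both plates in their slots, while the caddy stands on the shelf (x of loose_plate in the frame of caddy between 0.054 and 0.07 m and y of loose_plate in the frame of caddy between -0.008 and 0.008 m and z of loose_plate in the frame of caddy between 0.003 and 0.013 m and angle between the z axis of each of loose_plate, caddy_plate and the z axis of caddy, either way round below 0.22 rad and x of caddy_plate in the frame of caddy between -0.07 and -0.054 m and y of caddy_plate in the frame of caddy between -0.008 and 0.008 m and z of caddy_plate in the frame of caddy between 0.003 and 0.013 m and contact force between each of loose_plate, caddy_plate, caddy and the fingers below 0.3 N and height (world z) of caddy below 0.006 m), for 0.2 s.
At the end, for the whole second after the job is handed in: Fingers hold the caddy within 45 mm of the handle centre, no plate; underside 60-160 mm up, tilt under 0.14 rad, slower than 0.03 m/s, 0.2 rad/s, touching no other thing; both plates in slots: lower ends within 8 mm of slot centre, 5 mm of its floor, within 0.22 rad of caddy upright (x of loose_plate in the frame of caddy between 0.054 and 0.07 m and y of loose_plate in the frame of caddy between -0.008 and 0.008 m and z of loose_plate in the frame of caddy between 0.003 and 0.013 m and angle between the z axis of each of loose_plate, caddy_plate and the z axis of caddy, either way round below 0.22 rad and x of caddy_plate in the frame of caddy between -0.07 and -0.054 m and y of caddy_plate in the frame of caddy between -0.008 and 0.008 m and z of caddy_plate in the frame of caddy between 0.003 and 0.013 m and contact force between each of loose_plate, caddy_plate and the fingers below 0.3 N and height (world z) of caddy between 0.06 and 0.16 m and angle between caddy's own z axis and vertical below 0.14 rad and linear speed of caddy below 0.03 m/s and angular speed of caddy below 0.2 rad/s and contact force between caddy and the fingers above 1 N and distance between the grasp point and handle below 0.045 m and contact force between caddy and kettlebell below 0.3 N and contact force between caddy and dumbbell_a below 0.3 N and contact force between caddy and dumbbell_b below 0.3 N and contact force between caddy and shaker below 0.3 N and contact force between caddy and stand below 0.3 N); the arm keeps its last pose, push and grip.
It fails at once if a bystander is moved by more than 30 mm (distance of any of kettlebell, dumbbell_a, dumbbell_b, shaker from where it was at the start of the episode above 0.03 m).
It fails at once if the caddy tilts by more than 0.3 rad (angle between caddy's own z axis and vertical above 0.3 rad).
It also fails if it takes over 53 s, if anything falls off the work surface, if the arm or the gripper's body presses on something with over 40 N, if the wrist force passes 120 N, or if a joint passes its speed limit or range.

## Working session

There is one attempt and no reset: what is moved stays moved. The work goes in short steps, Python scripts to look and compute and a tool call to move; the robot and the scene stay as the last step left them, time stands still between calls to the robot, and variables do not carry over. Pictures are saved under pics/ and viewed, about 8 in all and at most 12, crops included, and the job is handed in when it is done.

Besides the shell and the picture viewer there is one more tool, called after "Emit:" by a JSON object that holds its "name" and its "arguments", one argument or row to a line. servo_tool: Moves the arm, as the interface text tells. Its arguments: {"type":"object","properties":{"motion":{"type":"array"},"grip_force":{"type":"number"}},"required":["motion"]}

```bash
mkdir -p pics; cat > h.py <<'E'
import numpy as np, cv2
from scipy.spatial.transform import Rotation as R
from workcell import monitor, eyes, ticket, models
def Tcw(name):  # world_from_camera
    i=eyes.camera_info(name)
    if name!='wrist': return np.linalg.inv(np.array(i['extrinsics']))
    o=monitor.get_obs(); T=np.eye(4); T[:3,:3]=R.from_quat(o['ee_rot']).as_matrix(); T[:3,3]=o['position']
    return T@np.array(i['tool_from_camera'])
def shot(name):
    T=Tcw(name); p,d=eyes.camera(name); return p,d,T
def cloud(name,d,T):
    i=eyes.camera_info(name);K=np.array(i['intrinsics']);k1=i['k1']
    h,w=d.shape;v,u=np.mgrid[:h,:w].astype(float)
    x=cv2.undistortPoints(np.stack([u,v],-1).reshape(-1,1,2),K,np.array([k1,0,0,0.])).reshape(h,w,2)
    P=np.concatenate([x*d[...,None],d[...,None]],-1)
    return P@T[:3,:3].T+T[:3,3]
def proj(name,X,T):
    i=eyes.camera_info(name);C=np.linalg.inv(T)
    r=cv2.Rodrigues(C[:3,:3])[0]
    return cv2.projectPoints(np.array(X,float).reshape(-1,1,3),r,C[:3,3],np.array(i['intrinsics']),np.array([i['k1'],0,0,0.]))[0].reshape(-1,2)
E
python3 - <<'E'
from h import *
print(monitor.get_obs())
for n in ['scene','top']:
    p,d,T=shot(n); cv2.imwrite(f'pics/{n}0.png',p); np.savez(f'{n}0.npz',p=p,d=d,T=T)
    for t in ['loose_plate','caddy','stand','kettlebell','dumbbell_a','shaker']:
        for b in models.boxes_of(n,t):
            w=T[:3,:3]@b['point']+T[:3,3]; print(n,t,round(b['confidence'],2),w.round(3),proj(n,w,T).round())
E
```

```text
{'clock': 0.0, 'joint_pos': array([ 1.18840991,  0.33286385, -0.06472455,  1.46096169,  0.02159438,
        1.34988556, -0.08848066]), 'joint_velocities': array([ 0.00086443,  0.00128811,  0.0011783 ,  0.00081245,  0.0010726 ,
        0.00131333, -0.00061417]), 'tau': array([-1.26644609e-03, -6.25442433e+01,  4.81029530e-02, -3.91606879e+01,
        1.60632259e-02,  9.82823898e-03,  2.81395285e-05]), 'position': array([ 0.21992269, -0.58462236,  0.23051127]), 'ee_rot': array([ 8.22232438e-01, -5.69151396e-01, -5.99715733e-04, -3.82886712e-04]), 'ft_force': array([0.2329376 , 0.35567503, 0.40395475]), 'torque': array([-0.0363241 ,  0.01443475,  0.0401246 ]), 'grip_width': 0.9996742524370047}
scene loose_plate 0.77 [ 0.597 -0.188  0.076] [[252. 218.]]
scene loose_plate 0.74 [ 0.723 -0.309  0.007] [[212. 273.]]
scene loose_plate 0.62 [ 0.424 -0.199  0.01 ] [[245. 202.]]
scene loose_plate 0.52 [0.594 0.234 0.021] [[395. 215.]]
scene caddy 0.91 [0.596 0.233 0.016] [[395. 217.]]
scene caddy 0.88 [0.34  0.229 0.033] [[371. 167.]]
scene caddy 0.61 [0.571 0.015 0.027] [[321. 218.]]
scene stan
[... 157 characters left out ...]
ene dumbbell_a 0.72 [0.611 0.44  0.088] [[465. 193.]]
scene dumbbell_a 0.55 [ 0.793 -0.103  0.036] [[292. 273.]]
scene shaker 0.66 [ 0.617 -0.454  0.134] [[151. 217.]]
top loose_plate 0.75 [ 0.594 -0.185  0.086] [[391. 187.]]
top loose_plate 0.67 [ 0.451 -0.188  0.005] [[390. 237.]]
top caddy 0.85 [0.347 0.228 0.005] [[254. 275.]]
top caddy 0.77 [0.548 0.016 0.007] [[322. 207.]]
top caddy 0.65 [0.582 0.237 0.009] [[251. 198.]]
top caddy 0.49 [ 0.771 -0.103  0.036] [[359. 133.]]
top kettlebell 0.91 [0.58  0.443 0.099] [[175. 197.]]
top dumbbell_a 0.83 [0.783 0.109 0.042] [[290. 131.]]
top dumbbell_a 0.61 [ 0.767 -0.1    0.036] [[358. 135.]]
top shaker 0.78 [ 0.579 -0.445  0.18 ] [[491. 186.]]
```

```bash
python3 - <<'E'
import cv2,numpy as np
s=cv2.imread('pics/scene0.png');t=cv2.imread('pics/top0.png')
a=cv2.resize(s[130:310,120:500],(800,379));b=cv2.resize(t[90:300,150:520],(800,454))
cv2.imwrite('pics/a.png',np.vstack([cv2.resize(a,(620,294)),cv2.resize(b,(620,306))]))
E
```

```text
(no output)
```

View pics/a.png

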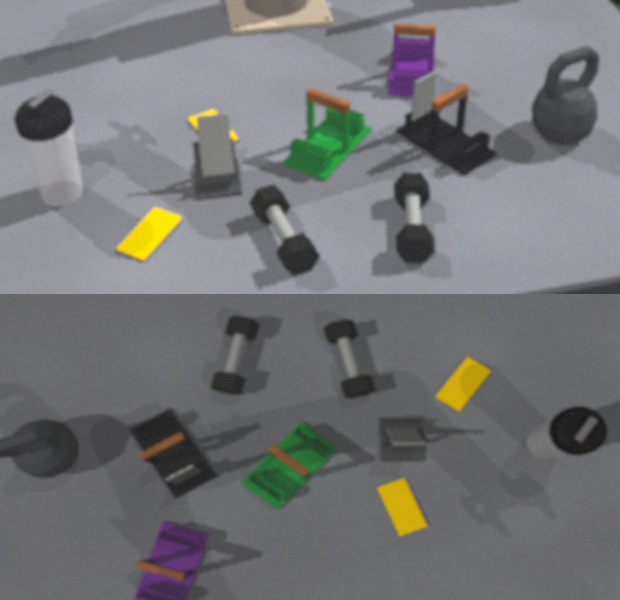

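Top half (scene): the grey plate on the stand is at scene px (252,218) and the black caddy is at (395,217), with its filled slot on the robot side.

Look-alikes:
- Yellow plates at scene (212,273) and (245,202).
- Green caddy at (321,218) and purple caddy at (371,167).

I choose the grey plate and the black caddy.

```bash
cat >> h.py <<'E'
def pose_down(yaw,tilt=0.):  # tool x at yaw, tool z = (sin tilt)*x - cos tilt * z
    Rz=R.from_euler('z',yaw).as_matrix(); s,c=np.sin(tilt),np.cos(tilt)
    x=np.array([c,0,s]);z=np.array([s,0,-c]);y=np.cross(z,x)
    return Rz@np.stack([x,y,z],1)
def go(pos,M):  # numbers for the move
    o=monitor.get_obs();B=R.from_quat(o['ee_rot']).as_matrix()
    print('shift mm',(B.T@(np.array(pos)-o['position'])*1000).round(1),'turn deg',np.rad2deg(R.from_matrix(B.T@M).as_rotvec()).round(2))
E
python3 - <<'E'
from h import *
i=eyes.camera_info('wrist');print(np.array(i['tool_from_camera']).round(3),np.array(i['intrinsics']).round(0))
for n in ['top','scene']:
    z=np.load(n+'0.npz');X=cloud(n,z['d'],z['T']);
    def sel(lo,hi): 
        m=((X>lo)&(X<hi)).all(-1)&(z['d']>0); return X[m],z['p'][m].astype(int)
    P,c=sel([.5,-.26,.07],[.68,-.12,.16]); print(n,'plate',len(P),P.mean(0).round(3),P.min(0).round(3),P.max(0).round(3))
    if len(P)>10:
        u,s,v=np.linalg.svd(P-P.mean(0));print(v.round(2),s.round(3))
    P,c=sel([.48,.12,.085],[.7,.33,.13]); o=c[:,2]-c[:,0]>40
    Q=P[o];print('handle',len(Q),Q.mean(0).round(3)); u,s,v=np.linalg.svd(Q[:,:2]-Q[:,:2].mean(0));print(v.round(3))
    Q=P[~o];print('cplate',len(Q),Q.mean(0).round(3) if len(Q) else '')
    P,c=sel([.48,.12,.004],[.7,.33,.05]);dk=c.max(1)<60;Q=P[dk];print('tray',len(Q),Q.mean(0).round(3), cv2.minAreaRect(Q[:,:2].astype(np.float32)))
M=pose_down(0.05)
go([.53,-.19,.30],M)
E
```

```text
[[ 1.    -0.002 -0.002 -0.   ]
 [ 0.002  0.946  0.325 -0.085]
 [ 0.001 -0.325  0.946 -0.143]
 [ 0.     0.     0.     1.   ]] [[310.   0. 316.]
 [  0. 310. 199.]
 [  0.   0.   1.]]
top plate 163 [ 0.586 -0.188  0.101] [ 0.572 -0.228  0.07 ] [ 0.603 -0.157  0.127]
[[-0.39  0.26  0.88]
 [ 0.11  0.96 -0.24]
 [-0.91  0.01 -0.41]] [0.258 0.23  0.033]
handle 155 [0.581 0.23  0.114]
[[-0.499  0.867]
 [-0.867 -0.499]]
cplate 101 [0.539 0.209 0.109]
tray 1167 [0.581 0.228 0.016] ((0.5813778042793274, 0.23076725006103516), (0.17143258452415466, 0.08963039517402649), 30.358144760131836)
scene plate 441 [ 0.588 -0.189  0.096] [ 0.567 -0.226  0.07 ] [ 0.606 -0.157  0.125]
[[-0.32  0.56  0.77]
 [ 0.25  0.83 -0.5 ]
 [ 0.92 -0.03  0.4 ]] [0.373 0.353 0.068]
handle 163 [0.585 0.23  0.111]
[[ 0.484 -0.875]
 [ 0.875  0.484]]
cplate 193 [0.543 0.207 0.102]
tray 1023 [0.599 0.232 0.018] ((0.5843709111213684, 0.23304709792137146), (0.1661425530910492, 0.09405959397554398), 29.94406509399414)
shift mm [-260.6 -429.2  -68.7] turn deg [ 0.000e+00 -1.000e-02 -7.225e+01]
```

Emit:
{"name": "servo_tool", "arguments": {
  "motion": [
    [1, -0.26, -0.43, -0.05, 0, 0, -72],
    [1, -0.26, -0.43, -0.05, 0, 0, -72],
    [1, -0.26, -0.43, -0.05, 0, 0, -72],
    [1, -0.26, -0.43, -0.05, 0, 0, -72],
    [1, -0.26, -0.43, -0.05, 0, 0, -72],
    [1, -0.26, -0.43, -0.05, 0, 0, -72],
    [1, -0.26, -0.43, -0.05, 0, 0, -72],
    [1, -0.26, -0.43, -0.05, 0, 0, -72],
    [1, -0.26, -0.43, -0.05, 0, 0, -72],
    [1, -0.26, -0.43, -0.05, 0, 0, -72],
    [0.5, -0.26, -0.43, -0.05, 0, 0, -72],
    [0.5, -0.26, -0.43, -0.05, 0, 0, -72]
  ]
}}

```text
clock: 2.2
position: [0.5303, -0.1916, 0.2813]
ee_rot: [1.0, 0.022, -0.0, 0.0]
ft_force: [-0.9, -0.5, -0.5]
grip_width: 0.609
```

```bash
python3 - <<'E'
from h import *
p,d,T=shot('wrist'); cv2.imwrite('pics/w1.png',p); X=cloud('wrist',d,T); np.savez('w1.npz',p=p,d=d,T=T)
g=p.astype(int); sat=g.max(-1)-g.min(-1)
m=((X>[.5,-.26,.088])&(X<[.68,-.12,.16])).all(-1)&(d>0)&(sat<60)
P=X[m]
c=P.mean(0)
for _ in range(4):
    u,s,v=np.linalg.svd(P-c,full_matrices=False);n=v[2]*np.sign(v[2,0]); k=abs((P-c)@n)<.003; print(len(P),k.sum()); P=P[k];c=P.mean(0)
yaw=np.arctan2(n[1],n[0]);print('normal',n.round(3),'tilt',np.arcsin(n[2]).round(3),'yaw',yaw.round(3))
Pz=np.array([-np.sin(.42)*np.cos(yaw),-np.sin(.42)*np.sin(yaw),np.cos(.42)]);Py=np.array([-np.sin(yaw),np.cos(yaw),0])
a=P@Pz;b=P@Py
print('z range',np.percentile(a,[1,99]),'y',np.percentile(b,[1,50,99]))
nn=np.array([np.cos(.42)*np.cos(yaw),np.cos(.42)*np.sin(yaw),np.sin(.42)])
top=Pz*np.percentile(a,99.3)+Py*(np.percentile(b,1)+np.percentile(b,99))/2+nn*(np.median(P@nn)-.003)
print('top end centre',top.round(4),proj('wrist',top,T))
# stand panel yaw from base
m2=((X>[.5,-.26,.003])&(X<[.7,-.1,.03])).all(-1)&(d>0)&(g.max(-1)<110);print(cv2.minAreaRect(X[m2][:,:2].astype(np.float32)))
E
```

```text
748 709
709 697
697 694
694 692
normal [ 0.887 -0.01   0.462] tilt 0.48 yaw -0.011
z range [-0.16077384 -0.12212539] y [-0.20451849 -0.17608153 -0.15112877]
top end centre [ 0.5732 -0.1844  0.1234] [[357.96591229 176.20079137]]
((0.6261104345321655, -0.1694537103176117), (0.14824330806732178, 0.13728547096252441), 0.6256527900695801)
```

View pics/w1.png

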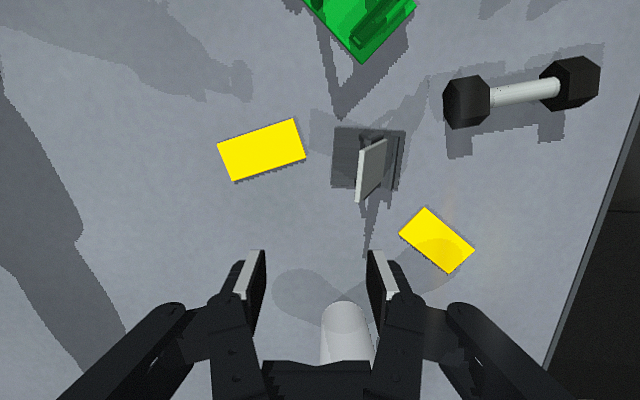

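```bash
python3 - <<'E'
from h import *
z=np.load('w1.npz');p,d,T=z['p'],z['d'],z['T'];X=cloud('wrist',d,T)
c=cv2.resize(p[110:220,310:430],None,fx=5,fy=5,interpolation=cv2.INTER_NEAREST); cv2.imwrite('pics/w1c.png',c)
for v,u in [(150,360),(145,375),(140,384),(160,380),(170,370),(180,365),(190,362),(198,362),(180,372),(190,367)]: print((u,v),X[v,u].round(4),p[v,u])
E
```

```text
(360, 150) [ 0.5732 -0.1582  0.1222] [164 167 159]
(375, 145) [ 0.5952 -0.1588  0.082 ] [130 133 125]
(384, 140) [ 0.6137 -0.1584  0.0411] [143 148 139]
(380, 160) [ 0.6095 -0.1817  0.05  ] [87 90 85]
(370, 170) [ 0.5905 -0.1848  0.0926] [82 84 79]
(365, 180) [ 0.5834 -0.1922  0.108 ] [90 90 85]
(362, 190) [ 0.5799 -0.201   0.1157] [84 86 83]
(362, 198) [ 0.5812 -0.2108  0.1127] [91 95 89]
(372, 180) [ 0.5967 -0.2     0.0778] [92 94 89]
(367, 190) [ 0.589  -0.2071  0.0948] [90 93 88]
```

View pics/w1c.png

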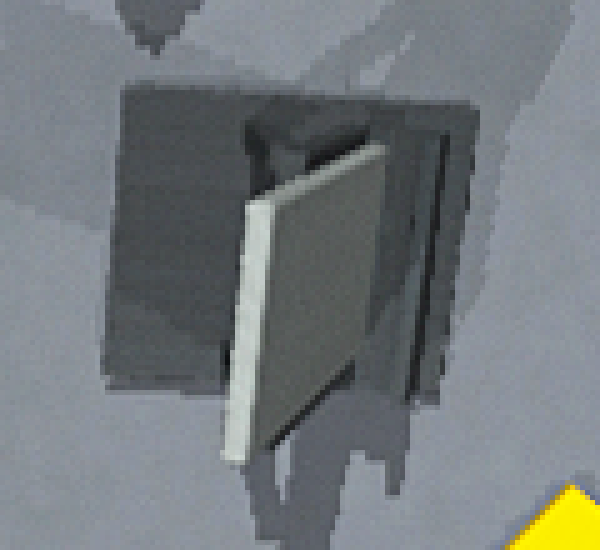

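```bash
cat > m.py <<'E'
from h import *
z=np.load('w1.npz');p,d,T=z['p'],z['d'],z['T'];X=cloud('wrist',d,T)
def poly(q): 
    m=np.zeros(d.shape,np.uint8);cv2.fillPoly(m,[(np.array(q)/5+[310,110]).round().astype(np.int32)],1);m=cv2.erode(m,np.ones((2,2)));return X[(m>0)&(d>0)]
P=poly([(278,202),(375,155),(366,330),(264,440)]);c=P.mean(0)
n=np.linalg.svd(P-c)[2][2];n*=np.sign(n[0]);r=(P-c)@n
print(len(P),'n',n.round(3),'tilt',np.arcsin(n[2]).round(3),'yaw',np.arctan2(n[1],n[0]).round(3),'rms',r.std().round(4))
B=poly([(120,90),(225,90),(220,300),(110,380)]);print('base z',np.median(B[:,2]))
# top strip -> rays meet plate-top: use corners of strip at the front edge (z by face plane)
i=eyes.camera_info('wrist');K=np.array(i['intrinsics'])
def ray(q):
    u=np.array(q,float)/5+[310,110]-[.1*4,.1*4]
    x=cv2.undistortPoints(u.reshape(1,1,2),K,np.array([i['k1'],0,0,0.])).ravel();return T[:3,:3]@[x[0],x[1],1],T[:3,3]
for nm,q in [('front top L',(274,202)),('front top R',(250,462)),('mid',(262,330))]:
    v,o=ray(q);t=((c-o)@n)/(v@n);print(nm,(o+t*v).round(4))
for nm,q in [('baseNW',(125,85)),('baseSW',(105,388)),('baseNE',(478,105))]:
    v,o=ray(q);t=(.006-o[2])/v[2];print(nm,(o+t*v).round(4))
E
python3 m.py
```

```text
752 n [ 0.913 -0.022  0.407] tilt 0.419 yaw -0.024 rms 0.0005
base z 0.006454160821808302
front top L [ 0.5773 -0.1578  0.1235]
front top R [ 0.578  -0.2133  0.1188]
mid [ 0.5776 -0.1841  0.1214]
baseNW [ 0.5543 -0.1483  0.006 ]
baseSW [ 0.5537 -0.2321  0.006 ]
baseNE [ 0.6484 -0.1495  0.006 ]
```

```bash
python3 - <<'E'
from h import *
M=pose_down(-.01,.42)
go([.5488,-.1865,.1785],M)
E
```

```text
shift mm [ 18.6  -4.1 102.8] turn deg [-0.63 24.07  3.04]
```

Emit:
{"name": "servo_tool", "arguments": {
  "motion": [
    [0.5, 0.0186, -0.004, 0.05, -0.6, 24, 3],
    [0.5, 0.0186, -0.004, 0.103, -0.6, 24, 3],
    [0.5, 0.0186, -0.004, 0.103, -0.6, 24, 3],
    [0.5, 0.0186, -0.004, 0.103, -0.6, 24, 3],
    [0.5, 0.0186, -0.004, 0.103, -0.6, 24, 3]
  ]
}}

```text
clock: 2.88
position: [0.5505, -0.1858, 0.18]
ee_rot: [0.978, -0.003, 0.208, 0.001]
ft_force: [0.8, 0.2, 0.3]
grip_width: 0.497
```

```bash
python3 - <<'E'
from h import *
go([.5896,-.1865,.0872],pose_down(-.01,.42))
p,d,T=shot('wrist'); cv2.imwrite('pics/w2.png',p)
X=cloud('wrist',d,T); np.savez('w2.npz',p=p,d=d,T=T)
m=((X>[.55,-.26,.09])&(X<[.62,-.12,.16])).all(-1)&(d>0); v,u=np.nonzero(m)
if len(u): print(u.min(),u.max(),v.min(),v.max()); P=X[m];print(P.min(0),P.max(0))
E
```

```text
shift mm [ -2.    0.4 100.7] turn deg [-0.05  0.03  0.15]
308 315 168 250
[ 0.57119771 -0.21231438  0.09023584] [ 0.59002882 -0.15748707  0.1241833 ]
```

View pics/w2.png

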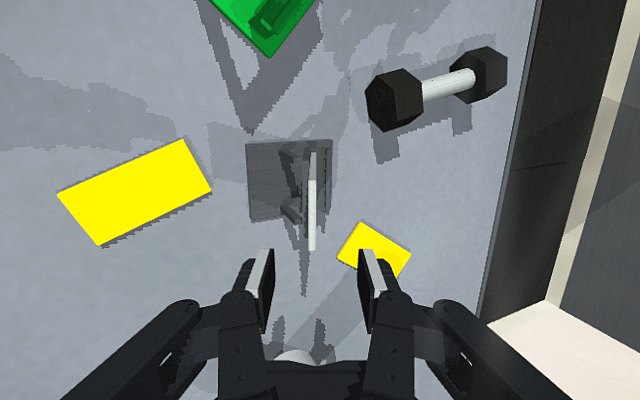

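The plate appears edge-on at px (312, 168–250), midway between the fingers and aligned with them. I'll advance and grip.

Emit:
{"name": "servo_tool", "arguments": {
  "motion": [
    [0.5, -0.002, 0.0005, 0.05, 0, 0, 0],
    [0.5, -0.002, 0.0005, 0.08, 0, 0, 0],
    [0.5, -0.002, 0.0005, 0.1, 0, 0, 0],
    [0.5, -0.002, 0.0005, 0.1, 0, 0, 0],
    [0, -0.002, 0.0005, 0.1, 0, 0, 0],
    [0, -0.002, 0.0005, 0.1, 0, 0, 0],
    [0, -0.002, 0.0005, 0.1, 0, 0, 0],
    [0, -0.002, 0.0005, 0.1, 0, 0, 0],
    [0, -0.002, 0.0005, 0.1, 0, 0, 0]
  ],
  "grip_force": 60
}}

```text
clock: 4.05
position: [0.5888, -0.1865, 0.0876]
ee_rot: [0.978, -0.004, 0.209, 0.001]
ft_force: [-2.6, 0.8, 6.5]
grip_width: 0.061
```

Emit:
{"name": "servo_tool", "arguments": {
  "motion": [
    [0, 0, 0, -0.03, 0, 0, 0],
    [0, 0, 0, -0.08, 0, 0, 0],
    [0, 0, 0, -0.13, 0, 0, 0],
    [0, 0, 0, -0.18, 0, 0, 0],
    [0, 0, 0, -0.18, 0, 0, 0]
  ]
}}

```text
clock: 4.68
position: [0.5153, -0.1868, 0.2547]
ee_rot: [0.978, -0.004, 0.21, 0.003]
ft_force: [-0.0, -0.7, -2.9]
grip_width: 0.061
```

```bash
python3 - <<'E'
from h import *
print(monitor.get_obs()['grip_width'])
go([.6366,.2632,.26],pose_down(.527))
E
```

```text
0.06089113878917546
shift mm [ 109.9 -451.    41.8] turn deg [  6.73 -23.63 -30.19]
```

Emit:
{"name": "servo_tool", "arguments": {
  "motion": [
    [0, 0.011, -0.045, 0.004, 0.67, -2.4, -3.0],
    [0, 0.022, -0.09, 0.008, 1.35, -4.7, -6.0],
    [0, 0.035, -0.14, 0.013, 2.1, -7.4, -9.5],
    [0, 0.048, -0.2, 0.018, 3, -10.6, -13.6],
    [0, 0.061, -0.25, 0.023, 3.7, -13, -16.6],
    [0, 0.073, -0.3, 0.028, 4.5, -15.7, -20],
    [0, 0.085, -0.35, 0.032, 5.2, -18.3, -23.4],
    [0, 0.098, -0.4, 0.037, 6, -21, -26.8],
    [0, 0.105, -0.43, 0.04, 6.4, -22.4, -28.6],
    [0, 0.11, -0.451, 0.042, 6.73, -23.63, -30.19],
    [0, 0.11, -0.451, 0.042, 6.73, -23.63, -30.19],
    [0, 0.11, -0.451, 0.042, 6.73, -23.63, -30.19]
  ]
}}

```text
clock: 6.18
position: [0.6359, 0.2638, 0.2562]
ee_rot: [0.965, 0.261, -0.002, -0.003]
ft_force: [-0.1, -1.0, -2.7]
grip_width: 0.06
```

```bash
python3 - <<'E'
from h import *
o=monitor.get_obs();print(o['grip_width'],o['joint_pos'].round(2),o['position'])
p,d,T=shot('wrist'); cv2.imwrite('pics/w3.png',p); X=cloud('wrist',d,T); np.savez('w3.npz',p=p,d=d,T=T)
g=p.astype(int)
m=((X>[.45,.1,.004])&(X<[.72,.36,.05])).all(-1)&(d>0)&(g.max(-1)<75); r=cv2.minAreaRect(X[m][:,:2].astype(np.float32));print('tray',m.sum(),r)
h=((X>[.45,.1,.085])&(X<[.72,.36,.125])).all(-1)&(d>0)&(g[...,2]-g[...,0]>40);Q=X[h];print('handle',len(Q),Q.mean(0),cv2.minAreaRect(Q[:,:2].astype(np.float32)))
E
```

```text
0.06044941252352155 [ 0.08  0.61 -0.88  1.19  0.45  1.54 -0.19] [0.63585616 0.26384411 0.25618981]
tray 7107 ((0.5805140137672424, 0.2358180284500122), (0.17090897262096405, 0.08838822692632675), 30.369653701782227)
handle 1480 [0.57971361 0.23886063 0.11259285] ((0.5797149538993835, 0.23581239581108093), (0.014421110041439533, 0.08287592977285385), 30.04190444946289)
```

View pics/w3.png

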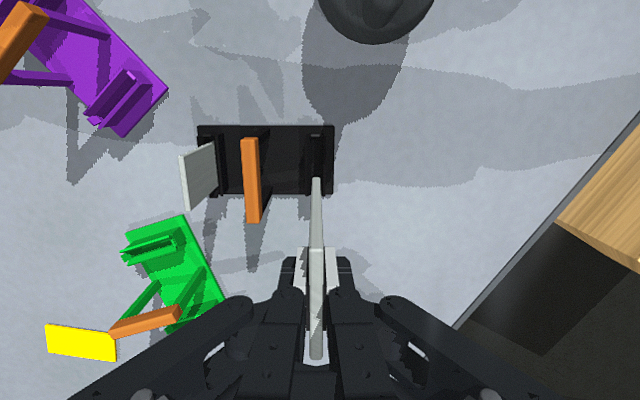

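The wrist view shows the plate held between the fingers (px 316, 178–360). The black caddy is below it, with its empty slot at about (315,155), handle at (250,180) and the loaded plate at (197,175). Next I'll measure the plate in hand and the slot, both in the tool frame.

```bash
python3 - <<'E'
from h import *
z=np.load('w3.npz');p,d,T=z['p'],z['d'],z['T'];X=cloud('wrist',d,T);g=p.astype(int)
o=monitor.get_obs();B=R.from_quat(o['ee_rot']).as_matrix();t=(X-o['position'])@B
m=(abs(t[...,0])<.012)&(abs(t[...,1])<.04)&(t[...,2]>.005)&(t[...,2]<.085)&(d>0)
P=t[m];print(len(P),'plate tool x',np.percentile(P[:,0],[2,50,98]).round(4),'y',np.percentile(P[:,1],[1,99]).round(4),'z',np.percentile(P[:,2],[1,99]).round(4))
for a,b in [(.005,.03),(.03,.05),(.05,.066),(.066,.08)]:
    k=(P[:,2]>a)&(P[:,2]<b)&(P[:,1]<-.015); q=P[k]
    if len(q): print((a,b),len(q),'x',np.percentile(q[:,0],[5,50,95]).round(4),'y',np.percentile(q[:,1],[2,98]).round(4))
# caddy frame
yaw=np.deg2rad(30.2);c=np.array([.5803,.2358,0]);Rz=R.from_euler('z',yaw).as_matrix();C=(X-c)@Rz
def s(lo,hi): return (d>0)&((C>lo)&(C<hi)).all(-1)
for zl,zh in [(.036,.048),(.004,.012)]:
    k=s([.04,-.05,zl],[.09,.05,zh])&~m; q=C[k];print(zl,len(q)); 
    if len(q): print(np.histogram(q[:,0],np.arange(.04,.092,.002))[0],'y',np.percentile(q[:,1],[1,99]).round(4))
k=s([-.095,-.045,.06],[-.03,.045,.14]);q=C[k];print('cplate top',len(q),q.max(0),q.min(0), q[q[:,2]>.11].mean(0))
v=np.linalg.svd(q-q.mean(0),full_matrices=False)[2][2];print('n',v)
print('tool wrt caddy', (Rz.T@(o['position']-c)).round(4),'tool yaw',np.rad2deg(np.arctan2(B[1,0],B[0,0])),'tool z',B[:,2])
E
```

```text
326 plate tool x [-0.0016  0.0011  0.0042] y [-0.0286 -0.0266] z [0.0056 0.0699]
(0.005, 0.03) 164 x [-0.0013  0.0011  0.0039] y [-0.0285 -0.0269]
(0.03, 0.05) 92 x [-0.0014  0.0016  0.004 ] y [-0.0286 -0.0271]
(0.05, 0.066) 55 x [-0.0016  0.001   0.0037] y [-0.0284 -0.0266]
(0.066, 0.08) 15 x [-0.0012  0.0009  0.0038] y [-0.0284 -0.0276]
0.036 699
[  0   0   0   0  39 103 122  65  10  10   5   8  10  55  61 120  91   0
   0   0   0   0   0   0   0] y [-0.0355  0.0372]
0.004 1475
[109 106 110  93  22  19   8  16  77  64  90  45  88   8  16  17  11  85
  97 116 107 104  67   0   0] y [-0.0425  0.0443]
cplate top 1453 [-0.05807838  0.02674673  0.12041339] [-0.06487015 -0.02734116  0.06004662] [-0.06057539  0.00085524  0.1167884 ]
n [ 0.9996782  -0.00510801  0.02484759]
tool wrt caddy [ 0.062  -0.0042  0.2566] tool yaw 30.209510541037705 tool z [-0.0049524   0.00387329 -0.99998024]
```

```bash
python3 - <<'E'
from h import *
yaw=np.deg2rad(30.2);c=np.array([.5803,.2358,0]);Rz=R.from_euler('z',yaw).as_matrix()
go(c+Rz@[.060,-.0002,.130],pose_down(yaw))
E
```

```text
shift mm [ -1.7  -3.3 126.6] turn deg [-0.33  0.13  0.01]
```

Emit:
{"name": "servo_tool", "arguments": {
  "motion": [
    [0, -0.0017, -0.0033, 0.04, -0.33, 0.13, 0],
    [0, -0.0017, -0.0033, 0.08, -0.33, 0.13, 0],
    [0, -0.0017, -0.0033, 0.115, -0.33, 0.13, 0],
    [0, -0.0017, -0.0033, 0.1265, -0.33, 0.13, 0],
    [0, -0.0017, -0.0033, 0.1265, -0.33, 0.13, 0],
    [0, -0.0017, -0.0033, 0.1265, -0.33, 0.13, 0]
  ]
}}

```text
clock: 6.98
position: [0.633, 0.2673, 0.1327]
ee_rot: [0.965, 0.261, 0.001, -0.001]
ft_force: [-0.2, 0.5, -2.8]
grip_width: 0.065
```

```bash
python3 - <<'E'
from h import *
yaw=np.deg2rad(30.2);c=np.array([.5803,.2358,0]);Rz=R.from_euler('z',yaw).as_matrix()
go(c+Rz@[.060,-.0002,.080],pose_down(yaw))
p,d,T=shot('wrist'); cv2.imwrite('pics/w4.png',p[100:320,200:440].repeat(2,0).repeat(2,1)); X=cloud('wrist',d,T);o=monitor.get_obs();B=R.from_quat(o['ee_rot']).as_matrix()
t=(X-o['position'])@B
C=(X-c)@Rz
k=(d>0)&((C>[.04,-.05,.036])&(C<[.09,.05,.048])).all(-1);q=t[k];print(len(q),np.histogram(q[:,0],np.arange(-.02,.021,.002))[0],'tool y of lips',np.percentile(q[:,1],[1,99]).round(4))
m=(abs(t[...,0])<.012)&(abs(t[...,1])<.04)&(t[...,2]>.005)&(t[...,2]<.085)&(d>0)&(X[...,2]>.055);P=t[m];print('plate x',np.percentile(P[:,0],[3,50,97]),'y',np.percentile(P[:,1],[1]))
k=(d>0)&((C>[-.03,-.06,.085])&(C<[.03,.06,.125])).all(-1)&(p[...,2].astype(int)-p[...,0]>40);q=C[k];print('handle',cv2.minAreaRect(X[k][:,:2].astype(np.float32)))
E
```

```text
shift mm [-1.5  0.9 52.7] turn deg [-0.02 -0.18  0.05]
1444 [  0   0   0  42 214 218 205  25  20  16  20  21  31 205 210 209   8   0
   0   0] tool y of lips [-0.036   0.0365]
plate x [-0.00170628  0.00094489  0.0039004 ] y [-0.02798556]
handle ((0.5806560516357422, 0.23544256389141083), (0.013821344822645187, 0.08442014455795288), 30.214797973632812)
```

View pics/w4.png

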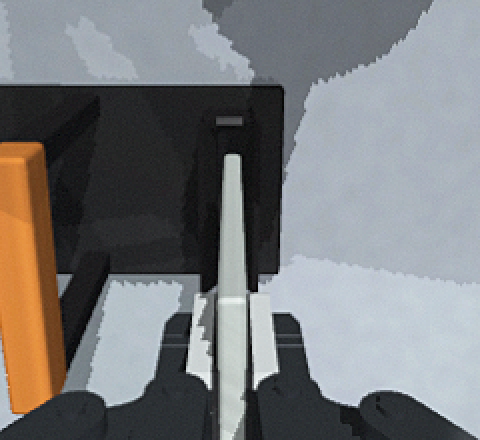

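The plate is centred over the slot mouth to about 1.5 mm (plate tip at px (232,155), slot walls at 205–255 of the 2x crop). I'll apply the correction and insert.

Emit:
{"name": "servo_tool", "arguments": {
  "motion": [
    [0, -0.0014, 0.0009, 0.005, 0, 0, 0],
    [0, -0.0014, 0.0009, 0.015, 0, 0, 0],
    [0, -0.0014, 0.0009, 0.025, 0, 0, 0],
    [0, -0.0014, 0.0009, 0.035, 0, 0, 0],
    [0, -0.0014, 0.0009, 0.043, 0, 0, 0],
    [0, -0.0014, 0.0009, 0.048, 0, 0, 0],
    [0, -0.0014, 0.0009, 0.05, 0, 0, 0],
    [0, -0.0014, 0.0009, 0.05, 0, 0, 0]
  ]
}}

```text
clock: 8.02
position: [0.6316, 0.2657, 0.081]
ee_rot: [0.965, 0.261, 0.0, -0.0]
ft_force: [-0.1, 0.0, -2.5]
grip_width: 0.063
```

Emit:
{"name": "servo_tool", "arguments": {
  "motion": [
    [0, 0, 0, 0.001, 0, 0, 0],
    [0, 0, 0, 0.002, 0, 0, 0],
    [0, 0, 0, 0.0025, 0, 0, 0],
    [0, 0, 0, 0.0025, 0, 0, 0]
  ]
}}

```text
clock: 8.52
position: [0.6321, 0.2659, 0.0807]
ee_rot: [0.965, 0.261, 0.001, -0.0]
ft_force: [-3.9, -2.8, 13.5]
grip_width: 0.06
```

Emit:
{"name": "servo_tool", "arguments": {
  "motion": [
    [0, 0, 0, 0.001, 0, 0, 0],
    [0.1, 0, 0, 0.0005, 0, 0, 0],
    [0.22, 0, 0, 0, 0, 0, 0],
    [0.3, 0, 0, 0, 0, 0, 0],
    [0.3, 0, 0, 0, 0, 0, 0],
    [0.3, 0, 0, 0, 0, 0, 0],
    [0.3, 0, 0, 0, 0, 0, 0]
  ]
}}

```text
clock: 9.4
position: [0.6314, 0.2656, 0.0782]
ee_rot: [0.965, 0.261, 0.0, -0.0]
ft_force: [-0.6, 1.4, -0.4]
grip_width: 0.3
```

Emit:
{"name": "servo_tool", "arguments": {
  "motion": [
    [0.3, 0, 0, -0.03, 0, 0, 0],
    [0.3, 0, 0, -0.08, 0, 0, 0],
    [0.3, 0, 0, -0.13, 0, 0, 0],
    [0.45, -0.062, 0, -0.13, 0, 0, 0],
    [0.45, -0.062, 0, -0.13, 0, 0, 0],
    [0.45, -0.062, 0, -0.13, 0, 0, 0]
  ]
}}

```text
clock: 10.15
position: [0.5784, 0.2338, 0.2086]
ee_rot: [0.965, 0.261, 0.001, -0.0]
ft_force: [0.4, -0.1, -0.5]
grip_width: 0.448
```

```bash
python3 - <<'E'
from h import *
yaw=np.deg2rad(30.2);c=np.array([.5803,.2358,0]);Rz=R.from_euler('z',yaw).as_matrix()
p,d,T=shot('wrist'); cv2.imwrite('pics/w5.png',p[60:320,140:500].repeat(2,0).repeat(2,1)); X=cloud('wrist',d,T);C=(X-c)@Rz
np.savez('w5.npz',p=p,d=d,T=T)
for nm,lo,hi in [('cplate',-.095,-.03),('loose',.03,.095)]:
    k=(d>0)&((C>[lo,-.045,.06])&(C<[hi,.045,.14])).all(-1);q=C[k];print(nm,len(q),q.min(0).round(4),q.max(0).round(4),np.linalg.svd(q-q.mean(0),full_matrices=False)[2][2].round(3))
    f=q[q[:,2]>.112];print('  top',f.mean(0).round(4),np.percentile(f,[2,98],axis=0).round(4).tolist())
k=(d>0)&((C>[-.03,-.06,.085])&(C<[.03,.06,.125])).all(-1)&(p[...,2].astype(int)-p[...,0]>40)
r=cv2.minAreaRect(X[k][:,:2].astype(np.float32));print('handle',r,X[k][:,2].max())
h=[*r[0],.104-.019]; go(h,pose_down(yaw)); print(h)
E
```

```text
cplate 1388 [-0.0656 -0.0278  0.06  ] [-0.0591  0.0275  0.12  ] [0.999 0.009 0.043]
  top [-0.0618  0.0013  0.1178] [[-0.0652, -0.0259, 0.1129], [-0.0594, 0.0268, 0.1197]]
loose 1397 [ 0.0566 -0.0272  0.06  ] [0.0631 0.0282 0.1203] [ 0.999 -0.013 -0.041]
  top [0.0593 0.0019 0.1177] [[0.0569, -0.0255, 0.1126], [0.0626, 0.0272, 0.1195]]
handle ((0.5803607106208801, 0.23535342514514923), (0.013365719467401505, 0.08409437537193298), 29.888765335083008) 0.11685903510570661
shift mm [ 1.700e+00 -1.000e-01  1.236e+02] turn deg [-0.04 -0.1   0.04]
[0.5803607106208801, 0.23535342514514923, 0.08499999999999999]
```

View pics/w5.png

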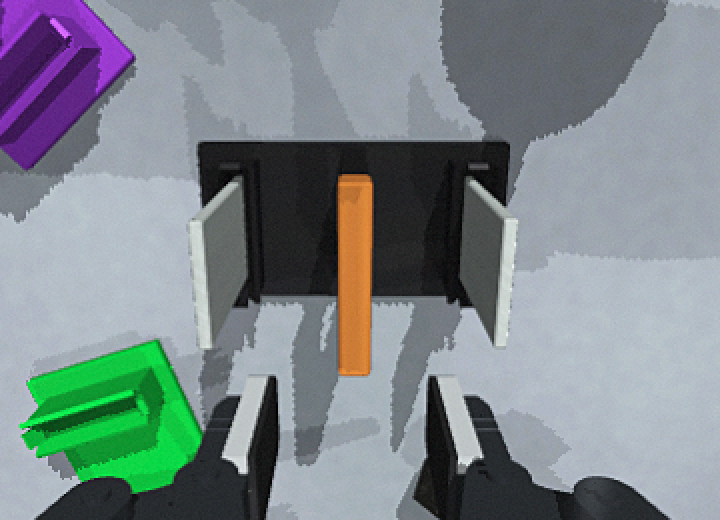

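Both plates are seated: their tops are level at 118 mm and symmetric about the orange bar at crop px (355,275). The fingers straddle the bar, so I'll grasp the handle.

Emit:
{"name": "servo_tool", "arguments": {
  "motion": [
    [0.45, 0.001, 0, 0.05, 0, 0, 0],
    [0.45, 0.001, 0, 0.09, 0, 0, 0],
    [0.45, 0.001, 0, 0.115, 0, 0, 0],
    [0.45, 0.001, 0, 0.1235, 0, 0, 0],
    [0.45, 0.001, 0, 0.1235, 0, 0, 0],
    [0.3, 0.001, 0, 0.1235, 0, 0, 0],
    [0.2, 0.001, 0, 0.1235, 0, 0, 0],
    [0.1, 0.001, 0, 0.1235, 0, 0, 0],
    [0, 0.001, 0, 0.1235, 0, 0, 0],
    [0, 0.001, 0, 0.1235, 0, 0, 0],
    [0, 0.001, 0, 0.1235, 0, 0, 0],
    [0, 0.001, 0, 0.1235, 0, 0, 0]
  ],
  "grip_force": 90
}}

```text
clock: 11.7
position: [0.5791, 0.235, 0.0859]
ee_rot: [0.965, 0.261, 0.001, -0.0]
ft_force: [-1.4, -1.3, 6.1]
grip_width: 0.146
```

Emit:
{"name": "servo_tool", "arguments": {
  "motion": [
    [0, 0, 0, -0.002, 0, 0, 0],
    [0, 0, 0, -0.006, 0, 0, 0],
    [0, 0, 0, -0.012, 0, 0, 0],
    [0, 0, 0, -0.02, 0, 0, 0],
    [0, 0, 0, -0.03, 0, 0, 0],
    [0, 0, 0, -0.04, 0, 0, 0],
    [0, 0, 0, -0.05, 0, 0, 0],
    [0, 0, 0, -0.06, 0, 0, 0],
    [0, 0, 0, -0.07, 0, 0, 0],
    [0, 0, 0, -0.08, 0, 0, 0],
    [0, 0, 0, -0.088, 0, 0, 0],
    [0, 0, 0, -0.094, 0, 0, 0],
    [0, 0, 0, -0.098, 0, 0, 0],
    [0, 0, 0, -0.1, 0, 0, 0],
    [0, 0, 0, -0.1, 0, 0, 0],
    [0, 0, 0, -0.1, 0, 0, 0],
    [0, 0, 0, -0.1, 0, 0, 0]
  ]
}}

```text
clock: 13.82
position: [0.5787, 0.2347, 0.1845]
ee_rot: [0.965, 0.261, 0.0, -0.0]
ft_force: [0.3, -0.4, -8.1]
grip_width: 0.142
```

```bash
python3 - <<'E'
from h import *
yaw=np.deg2rad(30.2);Rz=R.from_euler('z',yaw).as_matrix()
o=monitor.get_obs();print(o['grip_width'],o['ft_force'].round(1),o['position'].round(4),abs(o['joint_velocities']).max())
c=np.array([.5800,.2354,0.1])
p,d,T=shot('wrist'); a=p[60:360,140:500]; X=cloud('wrist',d,T);C=(X-c)@Rz
for nm,lo,hi in [('cplate',-.095,-.03),('loose',.03,.095)]:
    k=(d>0)&((C>[lo,-.045,.06])&(C<[hi,.045,.14])).all(-1)&(p.max(-1)>0);q=C[k];print(nm,len(q),q.min(0).round(4),q.max(0).round(4),np.linalg.svd(q-q.mean(0),full_matrices=False)[2][2].round(3))
k=(d>0)&((C>[-.09,-.05,-.01])&(C<[.09,.05,.018])).all(-1)&(p.max(-1)<90);q=C[k];A=np.c_[q[:,:2],np.ones(len(q))];s=np.linalg.lstsq(A,q[:,2],rcond=None)[0];print('tray slope/height',s.round(4),len(q))
ps,ds,Ts=shot('scene'); b=ps[120:260,320:500]
cv2.imwrite('pics/fin.png',np.hstack([cv2.resize(a,(440,367)),cv2.resize(b,(360,280)).copy() if 0 else cv2.copyMakeBorder(cv2.resize(b,(360,280)),0,87,0,0,0)]))
print('clock',o['clock'])
E
```

```text
0.14247689924753545 [ 0.3 -0.4 -8.1] [0.5787 0.2347 0.1845] 0.002390862526096253
cplate 6077 [-0.0651 -0.0277  0.06  ] [-0.03    0.0276  0.14  ] [ 0.979  0.044 -0.197]
loose 6125 [ 0.03   -0.0263  0.06  ] [0.0641 0.0285 0.14  ] [-0.984  0.047 -0.172]
tray slope/height [-0.0008  0.0004  0.0075] 13849
clock 13.825
```

View pics/fin.png

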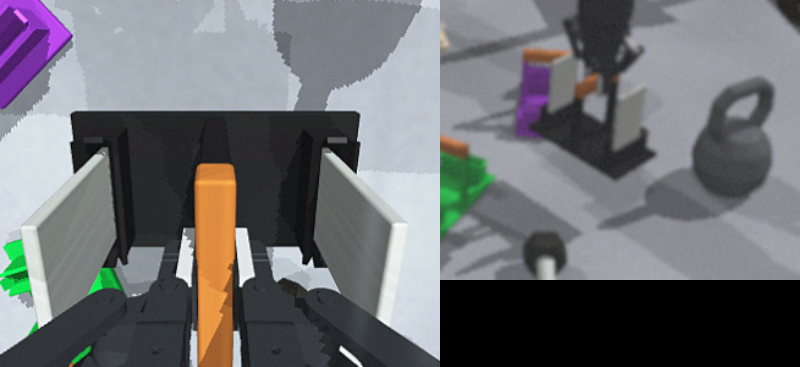

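```bash
python3 -c "
from h import *
print(ticket.hand_in())"
```

```text
the job is handed in; nothing more can be done
None
```

I put the steel plate in the black caddy's empty slot and released it. I then lifted the loaded caddy by its handle and handed the job in while holding it about 10 cm up, at 13.8 s.

- **Before lifting:** both plate tops were at about 118 mm, and each plate was within about 3 mm of its slot centre. Both leaned about 0.04 rad.
- **While holding:**
  - The tray was level, with a slope of about 0.001, and its underside was about 99.5 mm up.
  - The wrist carried 8.1 N, which matches the caddy with two plates.
  - The arm was still, and both plates looked seated in the last picture.
- **Doubtful check:** the plate-tilt fit from the last picture caught the gripper fingers, so I disregarded those tilt numbers. I judged the plates by their edges and the picture instead.
- **Other objects:** I did not measure the bystanders again at the end, but no move came near them.

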